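# Put the raw clay skull in the drying cabinet

## Robot

A 6-joint arm with a two-finger parallel gripper is mounted at the origin on the work surface. World frame = base frame: x ahead of the robot, y to its left, z up, the work surface at z = 0. Lengths are in m, angles in rad, forces in N, time in s.
With the tool pointing down it reaches from about 0.35 to 0.775 m from the base axis. Payload 5.5 kg.
Tool frame: the origin (TCP) lies where the fingers leave the gripper's body, on its centre line; the fingertips stand 73 mm ahead of it and the grasp point (between the pads) lies 54 mm ahead of it; z points along the fingers, y is the direction in which the jaws open and shut (so a half turn about z gives the same grasp; the last joint's range is limited). The gripper opens to 85 mm and grips with 20 to 120 N. Pads are 22 mm wide; open, the fingers measure 114 mm over their backs; the gripper's body (76 mm by 85 mm) begins 54 mm behind the grasp point. The pads swing forward as they close: fully open they stand 13 mm farther back than shut.
Start: joints at [1.049, 0.313, 0.046, 1.304, 0, 1.431], TCP at [0.214, 0.534, 0.304] pointing down, gripper open.
Joint ranges: [-2.76, 2.76], [-0.86, 1.69], [-1.03, 1.26], [-2.2, 2.34], [-1.47, 1.5], [-3.14, 3.14]. Speed limits (rad/s): [2.57, 2.57, 3.14, 3.14, 3.14, 3.14].

## Interface

Orientations are given as a unit quaternion [w, x, y, z].
In Python, from workcell import env, read_camera, job, cut_out gives the robot as it stands.
- The arm moves only by the tool servo_tool, never from a script. Its argument "deltas" is a list of rows, each an object of numbers: "dx", "dy", "dz": the shift along the world's x, y, z in mm; "rx", "ry", "rz": the turn, a rotation vector about the world's x, y, z in rad; "fingers": the closure, from -1 (fully open) to 1 (shut). A call has 1 to 8 rows; each row shifts and turns the commanded pose from where the row before left it; what a row does not reach is not made up. A row lasts 1/10 s, in which the tool goes at most 50 mm and 8.59 degrees, less where a joint would pass 70% of its speed; a pose out of reach is approached as far as the arm can. A call is refused whole if a number of a shift passes 50 or a number of a turn 0.15, either way. A call with a gripper value outside its range is refused whole. The fingers move at their own pace and stop on an object; "newtons" is the grip in N (left out, the last holds). Time passes only in rows, so rows that do not move let the fingers close. It gives the time, the measured TCP pose, the force and the opening at its end, in the units of the state.
- env.get_state(): the state, without advancing time (a new reading comes with each control period).
- read_camera(name): name is "scene" or "top" or "wrist"; returns a dict with "img" (420x560x3 uint8, red, green, blue), "intrinsics" (3x3 intrinsics, pixels), "k1" (the pictures are not rectified: a ray, as slopes to the right and down, at radius r is drawn at 1 + k1 r^2 times it, then the intrinsics apply), "extrinsics" (4x4, takes a point from camera to world coordinates); the wrist camera has in their place "hand_eye" (4x4, takes a point from camera to tool coordinates, whose origin is the TCP and whose axes are the flange's). Camera axes: x right, y down, z forward; pixel columns grow to the right and rows downward; lengths in m; the calibration is good to about 2 mm. A picture is of the moment at which its call begins: read the wrist's pose just before it. There is no depth.
- job.hand_in(): hands the job in, once; it reports no verdict.
Trained networks look in the newest picture that a camera, given by its name, has taken for a name from the list of things; names that differ only in an ending like _2 or _b are one class to them, and where a whole thing is asked for, a point or a joint stands for the part that bears it (a point fixed in the world has none). Each returns a list of dicts, best first, with "confidence" (0 to 1); they miss things now and then, are a little off and sometimes report something else, mostly with a low value. They report only what shows in the picture. A call takes as long as a camera call. They do not tell look-alikes from the thing itself.
- cut_out(target, camera): "region" (420x560 bool, what is visible of it) and "extent" ([left, top, right, bottom] in pixels, round what is visible of it).
The state is a dict: "clock": time; "joint_pos": joint angles; "qvel": joint speeds; "tau": joint torques, N m; "tcp_pos": TCP position; "orientation": TCP orientation; "wrist_force": force on the tool from outside, world axes, zero at the start; "ft_torque": the same for the moment, N m; "finger_gap": finger opening in m.
Only numpy, scipy, OpenCV 4.12 (cv2) and the standard library are available. Lean on these libraries where they do the work, as an engineer would, in place of code of your own. Each camera call takes 0.05 s, during which the arm holds its last target. There are 200 camera calls.

## Task

Pull the drying cabinet's yellow door all the way down, put the raw pinkish-brown clay skull in, upright on its board and nose first, and slide it straight back until the front edge of the board just meets the blue backstop, without shoving the backstop out of its setting. Then swing the door back up until it is fully shut, and leave the finished ivory skull, the glass and the clay tub where they are.

Things in the scene. Friction and masses are not known exactly. Their poses are not given: they have to be found in the camera images.
- cabinet: Fixed drying cabinet, 205 deep, 300 wide, 255 high: grey base, clear sides, top and back, open to the robot. Origin at table height under the middle of the hinge line; x points from the front plane (x = 0) into the cabinet, y along the hinge, left seen from the robot, z up. Interior floor 75 above the table; opening 284 wide, 172 high; back wall 199 behind the front.
- door (a joint): Bottom hinge of the yellow door in rad: 0 shut, 1.571 fully down (level, its inner face flush with the interior floor, a ledge towards the robot). Friction holds the door wherever it is left; moving it takes up to about 7 N at the handle.
- door_handle (a point): Middle of the handle: a dark steel round bar, 12 diameter, 170 long, parallel to the hinge, on an arm at each end. Door shut: 215 above the hinge line, 20 in front of the door's inner face. Door down: 215 in front of the hinge, 20 below the ledge. It lies 39 beyond the door's free edge, so fingers fit on both sides of it from above at every door angle and can turn about it.
- door_hinge (a point): Middle of the hinge line, 75 above the table, on the front plane of the cabinet at interior floor level. The door panel is 270 wide, 176 high and 12 thick (its inner face passes through the hinge line).
- stop_face (a point): Middle of the front face of the blue backstop, 20 above the interior floor; axes as the cabinet's. The backstop is a bar 200 wide and 45 high that stands on the interior floor 124 to 149 behind the front plane (differs each time) and sits on stiff rails: it yields along x only when pushed with more than about 10 N, and then stays where it was shoved.
- skull: Loose raw pinkish-brown clay skull on a light wooden board 120 x 56 x 10, 175 to 325 g, on the charcoal foam block (160 x 100, 50 high). Origin: centre of the board's underside; x to the nose, z up. Cranium (grip its sides): rounded block 52 long, 44 wide, 10 to 54 high, centre at x = -34; its flat back (x = -60, flush with the board) can be pushed. Snout to x = 52. Slides with up to 4 N.
- skull_front (a point): Middle of the front (nose) edge of the skull's board, at x = 60 of the skull, 5 above its underside.
- done_skull: Bystander: finished ivory skull on a dark board, same shape and size as the raw one, on the yellow foam block (50 high, 160 x 100). Which side of the cabinet each foam block stands on varies.
- jar: Bystander: open drinking-glass-like jar, 72 in diameter, 85 high; origin at the centre of its underside.
- clay_tub: Bystander: black open tub with clay, 100 x 140, 70 high; origin at the centre of its underside.
Not all that is in view belongs to the job. Leave any purple or turquoise look-alike of the skull alone.

How it is judged:
On the way, in this order (a step that is already met when the one before it is completed fails the run):
1. the door is fully down (value of joint door above 1.5 rad), for 0.2 s.
2. with the door down, the raw skull stands let go in the cabinet, nose edge against the backstop (x of skull_front in the frame of stop_face above -0.006 m and angle between skull's own z axis and vertical below 0.1 rad and angle between the x axis of skull and the x axis of cabinet, either way round below 0.2 rad and horizontal distance between skull_front and stop_face below 0.075 m and z of skull in the frame of cabinet between 0.068 and 0.082 m and value of joint door above 1.45 rad and contact force between the fingers and skull below 0.1 N), for 0.2 s.
At the end, for the whole second after the job is handed in: The door is shut (within 0.035 rad) and let go; the raw skull rests upright on the cabinet floor, pointing nose first straight in (within 0.2 rad), the middle of its front edge within 6 mm of the backstop's face (x of skull_front in the frame of stop_face above -0.006 m and angle between skull's own z axis and vertical below 0.1 rad and angle between the x axis of skull and the x axis of cabinet, either way round below 0.2 rad and horizontal distance between skull_front and stop_face below 0.075 m and z of skull in the frame of cabinet between 0.068 and 0.082 m and value of joint door below 0.035 rad and linear speed of skull below 0.02 m/s); the robot touches nothing.
It fails at once if the backstop is shoved more than 6 mm from its setting (distance of stop_face from where it was at the start of the episode above 0.006 m).
It fails at once if the finished ivory skull is moved more than 20 mm (distance of done_skull from where it was at the start of the episode above 0.02 m).
It fails at once if the glass is moved more than 20 mm (distance of jar from where it was at the start of the episode above 0.02 m).
It fails at once if the clay tub is moved more than 20 mm (distance of clay_tub from where it was at the start of the episode above 0.02 m).
It also fails if it takes over 72 s, if anything falls off the work surface, if the arm or the gripper's body presses on something with over 40 N, if the wrist force passes 120 N, or if a joint passes its speed limit or range.

## Working session

There is one attempt and no reset: what is moved stays moved. The work goes in short steps, Python scripts to look and compute and a tool call to move; the robot and the scene stay as the last step left them, time stands still between calls to the robot, and variables do not carry over. Pictures are saved under pics/ and viewed, about 8 in all and at most 12, crops included, and the job is handed in when it is done.

Besides the shell and the picture viewer there is one more tool, called after "Request:" by a JSON object that holds its "api" and its "payload", one argument or row to a line. servo_tool: Moves the arm, as the interface text tells. Its arguments: {"type":"object","properties":{"deltas":{"type":"array"},"newtons":{"type":"number"}},"required":["deltas"]}

```bash
ls; mkdir -p pics; python3 - <<'E'
from workcell import env, read_camera, job, cut_out
import cv2,numpy as np
s=env.get_state(); print({k:np.round(v,3) for k,v in s.items()})
for n in ["scene","top"]:
    d=read_camera(n); cv2.imwrite(f"pics/{n}0.png",d["img"][:,:,::-1])
    print(n,np.round(d["intrinsics"],1).tolist(),d["k1"],np.round(d["extrinsics"],4).tolist())
    for t in ["cabinet","door","door_handle","stop_face","skull","done_skull","jar","clay_tub"]:
        print(t,[(np.round(c["confidence"],2),np.round(c["extent"]).tolist()) for c in cut_out(t,n)][:4])
a=cv2.imread("pics/scene0.png");b=cv2.imread("pics/top0.png")
E
```

```text
pics
{'clock': np.float64(0.0), 'joint_pos': array([1.049, 0.314, 0.045, 1.304, 0.   , 1.431]), 'qvel': array([ 0.001, -0.001, -0.001, -0.001, -0.   , -0.   ]), 'tau': array([-1.0000e-03, -4.8063e+01,  2.9853e+01,  1.9000e-02, -0.0000e+00,
        0.0000e+00]), 'tcp_pos': array([0.214, 0.533, 0.303]), 'orientation': array([-0.   ,  0.19 ,  0.982, -0.001]), 'wrist_force': array([ 0.561, -0.231,  0.16 ]), 'ft_torque': array([-0.046,  0.013,  0.021]), 'finger_gap': np.float64(0.085)}
scene [[462.6, 0.0, 277.5], [0.0, 462.6, 203.2], [0.0, 0.0, 1.0]] -0.14183291551208152 [[-0.5576, -0.7892, 0.2575, 0.1548], [-0.8301, 0.528, -0.1793, 0.271], [0.0055, -0.3137, -0.9495, 1.6581], [0.0, 0.0, 0.0, 1.0]]
cabinet [(np.float64(0.78), [207.0, 101.0, 317.0, 218.0])]
door [(np.float64(0.61), [253.0, 150.0, 314.0, 213.0])]
door_handle [(np.float64(0.7), [252.0, 151.0, 315.0, 212.0]), (np.float64(0.2), [209.0, 100.0, 316.0, 220.0])]
stop_face []
skull [(np.float64(0.94), [194.0, 216.0, 219.0, 249.0]), (np.float64(0.92), [212.0, 319.0, 231.0, 355.0]), (np.float64(0.83), [240.0, 255.0, 260.0, 288.0]), (n
[... 412 characters left out ...]
4], [0.0, 0.0, 0.0, 1.0]]
cabinet [(np.float64(0.71), [246.0, 102.0, 358.0, 195.0]), (np.float64(0.66), [149.0, 163.0, 179.0, 190.0])]
door [(np.float64(0.87), [260.0, 179.0, 352.0, 198.0])]
door_handle [(np.float64(0.87), [257.0, 178.0, 357.0, 195.0])]
stop_face []
skull [(np.float64(0.82), [144.0, 274.0, 182.0, 309.0]), (np.float64(0.68), [207.0, 231.0, 243.0, 268.0]), (np.float64(0.59), [164.0, 221.0, 184.0, 259.0]), (np.float64(0.59), [193.0, 169.0, 231.0, 203.0])]
done_skull [(np.float64(0.71), [377.0, 238.0, 396.0, 274.0]), (np.float64(0.45), [257.0, 177.0, 352.0, 199.0])]
jar [(np.float64(0.98), [150.0, 165.0, 178.0, 191.0])]
clay_tub [(np.float64(0.65), [389.0, 163.0, 436.0, 197.0])]
```

```bash
python3 - <<'E'
import cv2
for n,(x0,y0,x1,y1) in dict(scene=(130,80,410,290),top=(130,90,450,330)).items():
    a=cv2.imread(f"pics/{n}0.png")[y0:y1,x0:x1]
    cv2.imwrite(f"pics/{n}0c.png",cv2.resize(a,None,fx=2.5,fy=2.5,interpolation=cv2.INTER_CUBIC))
E
```

```text
(no output)
```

View pics/scene0.png

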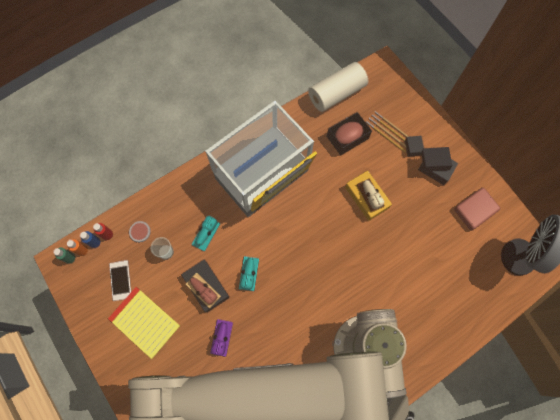

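View pics/top0c.png

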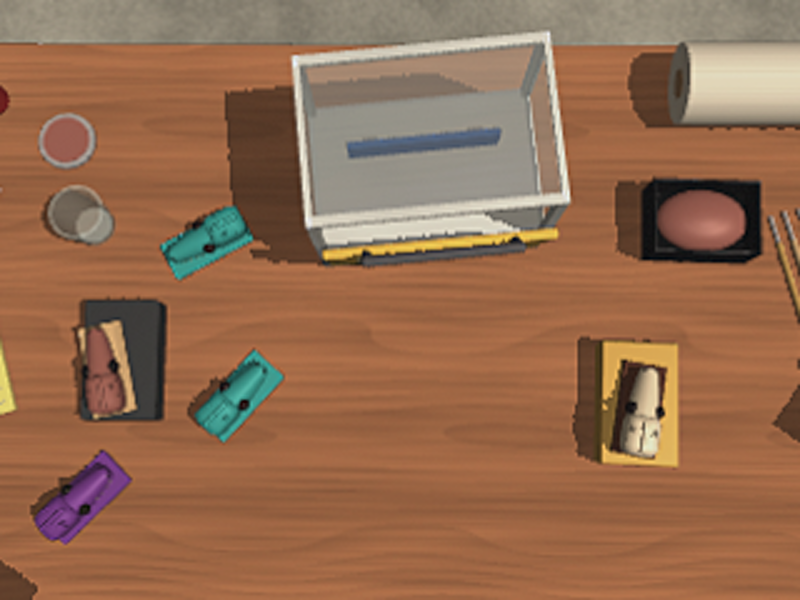

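The top view shows the raw skull on the charcoal block at left, with its nose pointing away from the robot, around px (170,238). The purple and turquoise objects are decoys. The ivory skull is at right, and the yellow door sits slightly tilted at the cabinet front. I'll turn these into positions now.

```bash
cat > h.py <<'E'
import numpy as np, cv2
def rays(d,px,E=None):
    p=cv2.undistortPoints(np.array(px,float).reshape(-1,1,2),d["intrinsics"],np.array([d["k1"],0,0,0,0.]))[:,0]
    E=d["extrinsics"] if E is None else E
    return E[:3,3],np.c_[p,np.ones(len(p))]@E[:3,:3].T
def atz(d,px,z,E=None):
    o,r=rays(d,px,E); return o+r*((z-o[2])/r[:,2])[:,None]
def proj(d,P,E=None):
    E=d["extrinsics"] if E is None else E
    Ei=np.linalg.inv(E); P=np.atleast_2d(P)
    return cv2.projectPoints(P,cv2.Rodrigues(Ei[:3,:3])[0],Ei[:3,3],d["intrinsics"],np.array([d["k1"],0,0,0,0.]))[0][:,0]
def Rq(q): 
    from scipy.spatial.transform import Rotation as R
    return R.from_quat([q[1],q[2],q[3],q[0]])
E
python3 - <<'E'
from h import *
from workcell import read_camera,cut_out
d=read_camera("top"); 
c=lambda L:[((x+.5)/2.5-.5+130,(y+.5)/2.5-.5+90) for x,y in L]
f=lambda L,z:np.round(atz(d,c(L),z),3)
print("rim FL FR BL BR",f([(307,225),(569,203),(292,57),(549,34)],.255))
print("stop top front L R",f([(349,158),(501,142)],.12),"back",f([(346,144),(499,128)],.12))
print("board",f([(78,326),(122,320),(135,410),(92,418)],.06))
print("block",f([(84,300),(163,303),(161,420),(82,420)],.05))
print("door free edge",f([(324,258),(557,238)],.24), "handle", f([(365,259),(523,246)],.28))
print("glass",f([(75,213)],.085),"tub",f([(702,220)],.07),"done",f([(640,410)],.06), "teal", f([(207,242),(240,395)],.03))
sc=read_camera("scene")
for r in cut_out("skull","scene")[:5]:
    x0,y0,x1,y1=r["extent"]; print(np.round(atz(sc,[((x0+x1)/2,(y0+y1)/2)],.08),3), r["confidence"])
E
```

```text
rim FL FR BL BR [[ 0.623  0.08   0.255]
 [ 0.651 -0.217  0.255]
 [ 0.824  0.102  0.255]
 [ 0.852 -0.197  0.255]]
stop top front L R [[ 0.743  0.041  0.12 ]
 [ 0.765 -0.154  0.12 ]] back [[ 0.761  0.045  0.12 ]
 [ 0.784 -0.152  0.12 ]]
board [[0.529 0.399 0.06 ]
 [0.537 0.341 0.06 ]
 [0.42  0.318 0.06 ]
 [0.409 0.373 0.06 ]]
block [[0.565 0.396 0.05 ]
 [0.562 0.29  0.05 ]
 [0.407 0.286 0.05 ]
 [0.406 0.389 0.05 ]]
door free edge [[ 0.588  0.061  0.24 ]
 [ 0.613 -0.205  0.24 ]] handle [[ 0.58   0.013  0.28 ]
 [ 0.596 -0.161  0.28 ]]
glass [[0.676 0.403 0.085]] tub [[ 0.675 -0.422  0.07 ]] done [[ 0.427 -0.336  0.06 ]] teal [[0.65  0.239 0.03 ]
 [0.442 0.186 0.03 ]]
[[0.297 0.391 0.08 ]] 0.85
[[0.428 0.193 0.08 ]] 0.69
[[0.64  0.244 0.08 ]] 0.63
[[0.464 0.362 0.08 ]] 0.56
[[ 0.63  -0.094  0.08 ]] 0.43
```

View pics/scene0c.png

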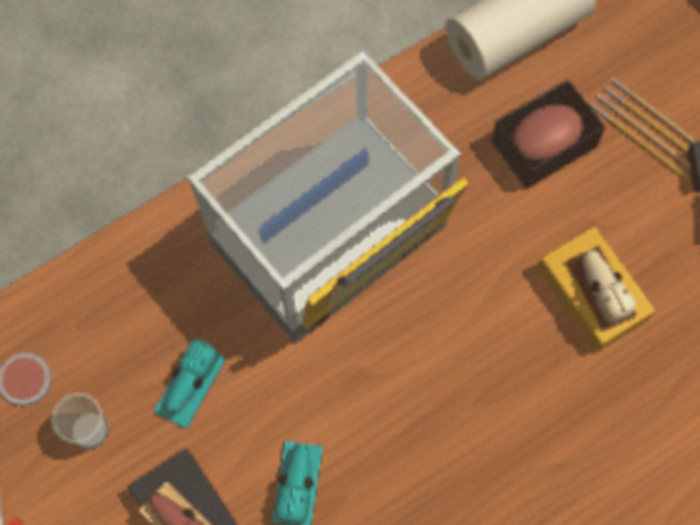

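Request:
{"api": "servo_tool", "payload": {
  "deltas": [
    {"dx":23,"dy":-38,"dz":10,"rz":-0.068,"fingers":-1},
    {"dx":23,"dy":-38,"dz":10,"rz":-0.068},
    {"dx":23,"dy":-38,"dz":10,"rz":-0.068},
    {"dx":23,"dy":-38,"dz":10,"rz":-0.068},
    {"dx":23,"dy":-38,"dz":10,"rz":-0.068},
    {"dx":23,"dy":-38,"dz":10,"rz":-0.068},
    {"dx":23,"dy":-38,"dz":10,"rz":-0.068},
    {"dx":23,"dy":-38,"dz":10,"rz":-0.068}
  ]
}}

```text
invalid input at $.deltas[0]: expected keys dx, dy, dz, rx, ry, rz, fingers
```

Request:
{"api": "servo_tool", "payload": {
  "deltas": [
    {"dx":23,"dy":-38,"dz":6,"rz":-0.068},
    {"dx":23,"dy":-38,"dz":6,"rz":-0.068},
    {"dx":23,"dy":-38,"dz":6,"rz":-0.068},
    {"dx":23,"dy":-38,"dz":6,"rz":-0.068},
    {"dx":23,"dy":-38,"dz":6,"rz":-0.068},
    {"dx":23,"dy":-38,"dz":6,"rz":-0.068},
    {"dx":23,"dy":-38,"dz":6,"rz":-0.068},
    {"dx":8,"dy":-38,"dz":6,"rz":-0.068}
  ]
}}

```text
invalid input at $.deltas[0]: expected keys dx, dy, dz, rx, ry, rz, fingers
```

```bash
python3 - <<'E'
from h import *
from workcell import env,read_camera,cut_out
s=env.get_state(); print(s["clock"],s["tcp_pos"],s["orientation"],s["joint_pos"])
d=read_camera("wrist"); cv2.imwrite("pics/w1.png",d["img"][:,:,::-1]); print(d["hand_eye"],d["k1"],d["intrinsics"])
np.savez("w1.npz",H=d["hand_eye"],p=s["tcp_pos"],q=s["orientation"])
E
```

```text
1.05 [0.21427374 0.53361496 0.30393985] [1.63702424e-05 1.89746062e-01 9.81833198e-01 5.27103506e-05] [1.04937590e+00 3.13175689e-01 4.61068852e-02 1.30361718e+00
 3.24399642e-06 1.43118290e+00]
[[ 1.32788762e-04 -9.66026140e-01 -2.58444343e-01  6.59952535e-02]
 [ 9.99999468e-01 -1.36202740e-04  1.02290534e-03 -1.59877008e-04]
 [-1.02335413e-03 -2.58444341e-01  9.66025608e-01 -6.96513061e-02]
 [ 0.00000000e+00  0.00000000e+00  0.00000000e+00  1.00000000e+00]] -0.022322464622762703 [[341.57541347   0.         280.49236714]
 [  0.         341.57541347 207.03191246]
 [  0.           0.           1.        ]]
```

View pics/w1.png

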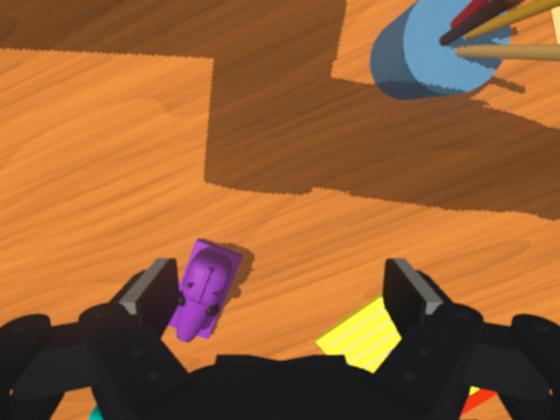

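The arm hasn't moved: both calls were refused because every row needs all the keys. This wrist view only shows the purple decoy, at px (205,290). I'll resend the moves.

Request:
{"api": "servo_tool", "payload": {
  "deltas": [
    {"dx":23,"dy":-38,"dz":10,"rx":0,"ry":0,"rz":-0.068,"fingers":-1},
    {"dx":23,"dy":-38,"dz":10,"rx":0,"ry":0,"rz":-0.068,"fingers":-1},
    {"dx":23,"dy":-38,"dz":10,"rx":0,"ry":0,"rz":-0.068,"fingers":-1},
    {"dx":23,"dy":-38,"dz":10,"rx":0,"ry":0,"rz":-0.068,"fingers":-1},
    {"dx":23,"dy":-38,"dz":10,"rx":0,"ry":0,"rz":-0.068,"fingers":-1},
    {"dx":23,"dy":-38,"dz":10,"rx":0,"ry":0,"rz":-0.068,"fingers":-1},
    {"dx":23,"dy":-38,"dz":10,"rx":0,"ry":0,"rz":-0.068,"fingers":-1},
    {"dx":23,"dy":-38,"dz":10,"rx":0,"ry":0,"rz":-0.068,"fingers":-1}
  ]
}}

```text
clock: 1.9
tcp_pos: [0.3988, 0.228, 0.3846]
orientation: [0.0, 0.448, 0.894, 0.0]
wrist_force: [0.5, -0.4, 0.6]
finger_gap: 0.0853
```

Request:
{"api": "servo_tool", "payload": {
  "deltas": [
    {"dx":23,"dy":-38,"dz":6,"rx":0,"ry":0,"rz":-0.068,"fingers":-1},
    {"dx":23,"dy":-38,"dz":6,"rx":0,"ry":0,"rz":-0.068,"fingers":-1},
    {"dx":23,"dy":-38,"dz":6,"rx":0,"ry":0,"rz":-0.068,"fingers":-1},
    {"dx":23,"dy":-38,"dz":6,"rx":0,"ry":0,"rz":-0.068,"fingers":-1},
    {"dx":23,"dy":-38,"dz":6,"rx":0,"ry":0,"rz":-0.068,"fingers":-1},
    {"dx":23,"dy":-38,"dz":6,"rx":0,"ry":0,"rz":-0.068,"fingers":-1},
    {"dx":23,"dy":-38,"dz":6,"rx":0,"ry":0,"rz":-0.068,"fingers":-1},
    {"dx":23,"dy":-38,"dz":0,"rx":0,"ry":0,"rz":-0.068,"fingers":-1}
  ]
}}

```text
clock: 2.7
tcp_pos: [0.5831, -0.0762, 0.427]
orientation: [0.001, 0.672, 0.741, 0.001]
wrist_force: [0.5, 1.0, 0.7]
finger_gap: 0.0851
```

```bash
python3 - <<'E'
from h import *
from workcell import env,read_camera,cut_out
s=env.get_state(); print(s["clock"],s["tcp_pos"],s["orientation"],s["joint_pos"])
d=read_camera("wrist"); cv2.imwrite("pics/w1.png",d["img"][:,:,::-1])
np.savez("w1.npz",p=s["tcp_pos"],q=s["orientation"])
E
```

```text
2.7 [ 0.58308913 -0.07617699  0.42698386] [8.83718214e-04 6.71650081e-01 7.40867797e-01 5.43160709e-04] [-2.66441145e-01  3.44706372e-01  3.89507105e-01  1.61352929e+00
  1.68096159e-04  1.20642754e+00]
```

View pics/w1.png

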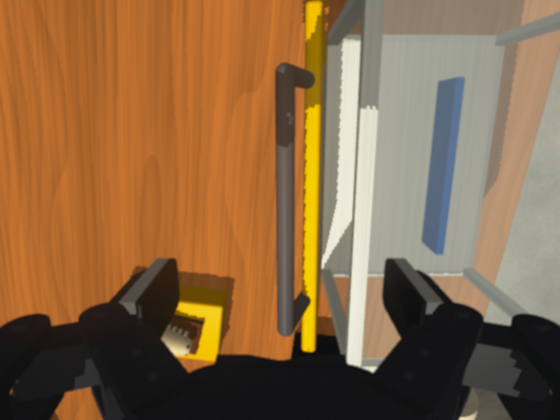

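The wrist view shows the handle bar from about (284,70) to (286,332), the yellow door edge at x≈312, and the blue backstop at (425–462, 80–250).

```bash
cat >> h.py <<'E'
def EW(d,p,q):
    T=np.eye(4);T[:3,:3]=Rq(q).as_matrix();T[:3,3]=p;return T@d["hand_eye"]
E
python3 - <<'E'
from h import *
from workcell import read_camera
d=read_camera("wrist"); w=np.load("w1.npz"); E=EW(d,w["p"],w["q"])
print(Rq(w["q"]).as_matrix()[:,1])
P=lambda px,z:print(np.round(atz(d,px,z,E),3).tolist())
P([(285,68),(286,333)],.286)
P([(305,4),(303,350),(324,4),(316,350)],.25)
print("rim front bottom/outer");P([(363,110),(349,365),(377,110),(362,365)],.255)
print("stop floor front");P([(437,82),(424,247)],.075);print("right edge top back");P([(463,79),(443,252)],.12)
E
```

```text
[0.99520687 0.09777175 0.00199192]
[[0.576, 0.016, 0.286], [0.595, -0.159, 0.286]]
[[0.585, 0.061, 0.25], [0.614, -0.199, 0.25], [0.598, 0.062, 0.25], [0.625, -0.198, 0.25]]
rim front bottom/outer
[[0.632, -0.002, 0.255], [0.654, -0.207, 0.255], [0.642, -0.001, 0.255], [0.665, -0.206, 0.255]]
stop floor front
[[0.756, 0.046, 0.075], [0.783, -0.159, 0.075]]
right edge top back
[[0.763, 0.046, 0.12], [0.785, -0.148, 0.12]]
```

Request:
{"api": "servo_tool", "payload": {
  "deltas": [
    {"dx":1,"dy":3,"dz":-40,"rx":0,"ry":0,"rz":0.007,"fingers":-0.2},
    {"dx":1,"dy":2,"dz":-30,"rx":0,"ry":0,"rz":0,"fingers":-0.2},
    {"dx":0,"dy":0,"dz":-18,"rx":0,"ry":0,"rz":0,"fingers":0},
    {"dx":0,"dy":0,"dz":0,"rx":0,"ry":0,"rz":0,"fingers":1},
    {"dx":0,"dy":0,"dz":0,"rx":0,"ry":0,"rz":0,"fingers":1},
    {"dx":0,"dy":0,"dz":0,"rx":0,"ry":0,"rz":0,"fingers":1},
    {"dx":0,"dy":0,"dz":0,"rx":0,"ry":0,"rz":0,"fingers":1},
    {"dx":0,"dy":0,"dz":0,"rx":0,"ry":0,"rz":0,"fingers":1}
  ],
  "newtons": 30
}}

```text
clock: 3.6
tcp_pos: [0.5844, -0.0691, 0.3388]
orientation: [0.0, 0.668, 0.744, 0.001]
wrist_force: [-0.3, 1.8, -0.1]
finger_gap: 0.0107
```

```bash
python3 - <<'E'
from h import *
a=np.linspace(.15,1.571,17); f=215*np.sin(a)+20*np.cos(a); z=215*np.cos(a)-20*np.sin(a)
df=np.diff(f);dz=np.diff(z)
for i in range(16): print(i,np.round([-df[i]*.9945,-df[i]*.1048,dz[i]],1))
E
```

```text
0 [-18.3  -1.9  -5.4]
1 [-17.7  -1.9  -7. ]
2 [-17.   -1.8  -8.6]
3 [-16.2  -1.7 -10.1]
4 [-15.3  -1.6 -11.5]
5 [-14.2  -1.5 -12.8]
6 [-13.   -1.4 -14. ]
7 [-11.7  -1.2 -15.1]
8 [-10.3  -1.1 -16.1]
9 [ -8.9  -0.9 -17. ]
10 [ -7.3  -0.8 -17.7]
11 [ -5.8  -0.6 -18.3]
12 [ -4.1  -0.4 -18.7]
13 [ -2.5  -0.3 -19. ]
14 [ -0.8  -0.1 -19.2]
15 [  0.9   0.1 -19.1]
```

Request:
{"api": "servo_tool", "payload": {
  "deltas": [
    {"dx":-18,"dy":-2,"dz":-5,"rx":0,"ry":0,"rz":0,"fingers":1},
    {"dx":-18,"dy":-2,"dz":-7,"rx":0,"ry":0,"rz":0,"fingers":1},
    {"dx":-17,"dy":-2,"dz":-9,"rx":0,"ry":0,"rz":0,"fingers":1},
    {"dx":-16,"dy":-2,"dz":-10,"rx":0,"ry":0,"rz":0,"fingers":1}
  ]
}}

```text
clock: 4.0
tcp_pos: [0.5161, -0.0766, 0.3085]
orientation: [0.002, 0.668, 0.745, 0.003]
wrist_force: [1.7, 5.3, 0.9]
finger_gap: 0.0108
```

Request:
{"api": "servo_tool", "payload": {
  "deltas": [
    {"dx":-15,"dy":-2,"dz":-11,"rx":0,"ry":0,"rz":0,"fingers":1},
    {"dx":-14,"dy":-1,"dz":-13,"rx":0,"ry":0,"rz":0,"fingers":1},
    {"dx":-13,"dy":-1,"dz":-14,"rx":0,"ry":0,"rz":0,"fingers":1},
    {"dx":-12,"dy":-1,"dz":-15,"rx":0,"ry":0,"rz":0,"fingers":1}
  ]
}}

```text
clock: 4.4
tcp_pos: [0.4621, -0.0824, 0.2554]
orientation: [0.002, 0.668, 0.744, 0.002]
wrist_force: [2.5, 2.1, 0.5]
finger_gap: 0.0108
```

Request:
{"api": "servo_tool", "payload": {
  "deltas": [
    {"dx":-10,"dy":-1,"dz":-16,"rx":0,"ry":0,"rz":0,"fingers":1},
    {"dx":-9,"dy":-1,"dz":-17,"rx":0,"ry":0,"rz":0,"fingers":1},
    {"dx":-7,"dy":-1,"dz":-18,"rx":0,"ry":0,"rz":0,"fingers":1},
    {"dx":-6,"dy":-1,"dz":-18,"rx":0,"ry":0,"rz":0,"fingers":1}
  ]
}}

```text
clock: 4.8
tcp_pos: [0.4298, -0.086, 0.1857]
orientation: [0.001, 0.668, 0.744, 0.002]
wrist_force: [0.7, 4.0, 1.3]
finger_gap: 0.011
```

Request:
{"api": "servo_tool", "payload": {
  "deltas": [
    {"dx":-4,"dy":0,"dz":-19,"rx":0,"ry":0,"rz":0,"fingers":1},
    {"dx":-2,"dy":0,"dz":-19,"rx":0,"ry":0,"rz":0,"fingers":1},
    {"dx":-1,"dy":0,"dz":-19,"rx":0,"ry":0,"rz":0,"fingers":1},
    {"dx":1,"dy":0,"dz":-17,"rx":0,"ry":0,"rz":0,"fingers":1},
    {"dx":0,"dy":0,"dz":-4,"rx":0,"ry":0,"rz":0,"fingers":1},
    {"dx":0,"dy":0,"dz":0,"rx":0,"ry":0,"rz":0,"fingers":1}
  ]
}}

```text
clock: 5.4
tcp_pos: [0.4232, -0.0866, 0.107]
orientation: [-0.0, 0.668, 0.744, -0.0]
wrist_force: [-2.0, -0.6, -4.8]
finger_gap: 0.011
```

```bash
python3 - <<'E'
from h import *
from workcell import env,read_camera
s=env.get_state(); print(s["tcp_pos"],s["wrist_force"],s["clock"])
a=read_camera("scene")["img"][80:290,130:410]; b=read_camera("top")["img"][90:300,130:410]
cv2.imwrite("pics/d2.png",cv2.resize(np.vstack([a,b])[:,:,::-1],None,fx=1.4,fy=1.4,interpolation=cv2.INTER_CUBIC))
E
```

```text
[ 0.42316047 -0.08662687  0.10696179] [-1.95785003 -0.55321576 -4.801398  ] 5.4
```

View pics/d2.png

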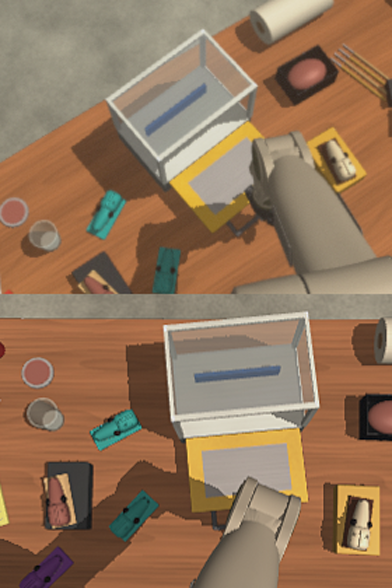

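Both views show the door down as a ledge, with the gripper on the handle. I'll press slightly further to be sure it's fully open.

Request:
{"api": "servo_tool", "payload": {
  "deltas": [
    {"dx":0,"dy":0,"dz":-4,"rx":0,"ry":0,"rz":0,"fingers":1},
    {"dx":0,"dy":0,"dz":0,"rx":0,"ry":0,"rz":0,"fingers":1},
    {"dx":0,"dy":0,"dz":0,"rx":0,"ry":0,"rz":0,"fingers":1}
  ]
}}

```text
clock: 5.8
tcp_pos: [0.4232, -0.0867, 0.1052]
orientation: [0.001, 0.668, 0.744, -0.001]
wrist_force: [-9.1, 1.0, 17.5]
finger_gap: 0.011
```

Request:
{"api": "servo_tool", "payload": {
  "deltas": [
    {"dx":0,"dy":0,"dz":4,"rx":0,"ry":0,"rz":0,"fingers":0.4},
    {"dx":0,"dy":0,"dz":0,"rx":0,"ry":0,"rz":0,"fingers":0.4},
    {"dx":0,"dy":0,"dz":40,"rx":0,"ry":0,"rz":0,"fingers":0.4},
    {"dx":0,"dy":0,"dz":50,"rx":0,"ry":0,"rz":0,"fingers":0.4},
    {"dx":1,"dy":36,"dz":20,"rx":0,"ry":0,"rz":0.139,"fingers":-1},
    {"dx":2,"dy":37,"dz":20,"rx":0,"ry":0,"rz":0.139,"fingers":-1},
    {"dx":1,"dy":36,"dz":20,"rx":0,"ry":0,"rz":0.139,"fingers":-1},
    {"dx":2,"dy":37,"dz":15,"rx":0,"ry":0,"rz":0.139,"fingers":-1}
  ]
}}

```text
clock: 6.6
tcp_pos: [0.43, 0.0609, 0.2738]
orientation: [0.001, 0.436, 0.9, 0.001]
wrist_force: [1.1, -0.5, 0.1]
finger_gap: 0.0817
```

Request:
{"api": "servo_tool", "payload": {
  "deltas": [
    {"dx":1,"dy":36,"dz":0,"rx":0,"ry":0,"rz":0.139,"fingers":-1},
    {"dx":2,"dy":37,"dz":0,"rx":0,"ry":0,"rz":0.139,"fingers":-1},
    {"dx":1,"dy":36,"dz":0,"rx":0,"ry":0,"rz":0.139,"fingers":-1},
    {"dx":2,"dy":37,"dz":0,"rx":0,"ry":0,"rz":0.139,"fingers":-1},
    {"dx":1,"dy":36,"dz":0,"rx":0,"ry":0,"rz":0.139,"fingers":-1},
    {"dx":2,"dy":37,"dz":0,"rx":0,"ry":0,"rz":0.139,"fingers":-1},
    {"dx":1,"dy":36,"dz":0,"rx":0,"ry":0,"rz":0.139,"fingers":-1},
    {"dx":2,"dy":37,"dz":0,"rx":0,"ry":0,"rz":0.139,"fingers":-1}
  ]
}}

```text
clock: 7.4
tcp_pos: [0.4414, 0.3536, 0.2722]
orientation: [0.001, -0.105, 0.994, 0.0]
wrist_force: [0.8, -0.1, 0.3]
finger_gap: 0.0856
```

Request:
{"api": "servo_tool", "payload": {
  "deltas": [
    {"dx":0,"dy":0,"dz":0,"rx":0,"ry":0,"rz":0,"fingers":-1},
    {"dx":0,"dy":0,"dz":0,"rx":0,"ry":0,"rz":0,"fingers":-1}
  ]
}}

```text
clock: 7.6
tcp_pos: [0.4412, 0.3524, 0.2717]
orientation: [-0.0, -0.103, 0.995, -0.0]
wrist_force: [0.6, 0.2, -0.1]
finger_gap: 0.0852
```

```bash
python3 - <<'E'
from h import *
from workcell import env,read_camera
s=env.get_state(); print(s["clock"],s["tcp_pos"],s["orientation"],Rq(s["orientation"]).as_matrix()[:,1])
d=read_camera("wrist"); cv2.imwrite("pics/w2.png",d["img"][:,:,::-1])
np.savez("w2.npz",p=s["tcp_pos"],q=s["orientation"])
E
```

```text
7.6 [0.4411825  0.35243178 0.27165831] [-2.09210268e-05 -1.02749123e-01  9.94707302e-01 -1.67594332e-05] [-2.04410606e-01  9.78885235e-01 -2.90422269e-05]
```

View pics/w2.png

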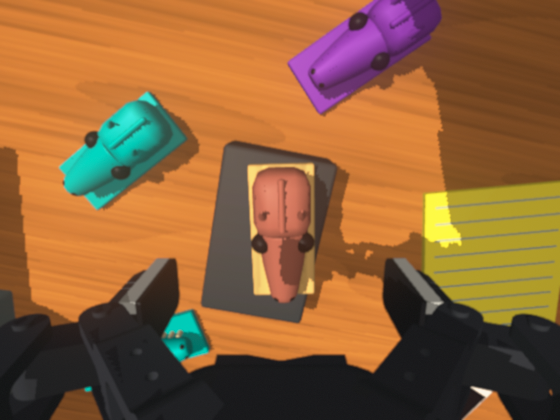

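The wrist view shows the raw skull, with board corners at (248,165), (314,163), (315,295) and (254,297). It is nearly aligned with the gripper.

```bash
python3 - <<'E'
from h import *
from workcell import read_camera
d=read_camera("wrist"); w=np.load("w2.npz"); E=EW(d,w["p"],w["q"])
c=atz(d,[(248,165),(314,163),(315,295),(254,297)],.06,E); print(np.round(c,4))
x=(c[2]+c[3]-c[0]-c[1])/2; yaw=np.arctan2(x[1],x[0]); o=c.mean(0); print(np.linalg.norm(x),yaw,o, "cranium",o[:2]-.034*np.array([np.cos(yaw),np.sin(yaw)]))
E
```

```text
[[0.4206 0.3213 0.06  ]
 [0.4079 0.3742 0.06  ]
 [0.5257 0.403  0.06  ]
 [0.5391 0.3486 0.06  ]]
0.1214131679333808 0.2328389407794964 [0.47333694 0.36176771 0.06      ] cranium [0.44025442 0.35392253]
```

Request:
{"api": "servo_tool", "payload": {
  "deltas": [
    {"dx":-1,"dy":2,"dz":-40,"rx":0,"ry":0,"rz":0.027,"fingers":-1},
    {"dx":0,"dy":0,"dz":-40,"rx":0,"ry":0,"rz":0,"fingers":-1},
    {"dx":0,"dy":0,"dz":-35,"rx":0,"ry":0,"rz":0,"fingers":-1},
    {"dx":0,"dy":0,"dz":-18,"rx":0,"ry":0,"rz":0,"fingers":-1},
    {"dx":0,"dy":0,"dz":0,"rx":0,"ry":0,"rz":0,"fingers":1},
    {"dx":0,"dy":0,"dz":0,"rx":0,"ry":0,"rz":0,"fingers":1},
    {"dx":0,"dy":0,"dz":0,"rx":0,"ry":0,"rz":0,"fingers":1},
    {"dx":0,"dy":0,"dz":0,"rx":0,"ry":0,"rz":0,"fingers":1}
  ],
  "newtons": 30
}}

```text
clock: 8.5
tcp_pos: [0.4414, 0.3538, 0.1409]
orientation: [0.002, -0.115, 0.993, 0.0]
wrist_force: [1.1, -1.3, 3.9]
finger_gap: 0.0436
```

Request:
{"api": "servo_tool", "payload": {
  "deltas": [
    {"dx":0,"dy":0,"dz":20,"rx":0,"ry":0,"rz":0,"fingers":1},
    {"dx":0,"dy":0,"dz":40,"rx":0,"ry":0,"rz":0,"fingers":1},
    {"dx":0,"dy":-15,"dz":40,"rx":0,"ry":0,"rz":0,"fingers":1},
    {"dx":3,"dy":-38,"dz":10,"rx":0,"ry":0,"rz":-0.013,"fingers":1},
    {"dx":3,"dy":-38,"dz":0,"rx":0,"ry":0,"rz":-0.013,"fingers":1},
    {"dx":3,"dy":-38,"dz":0,"rx":0,"ry":0,"rz":-0.013,"fingers":1},
    {"dx":3,"dy":-38,"dz":0,"rx":0,"ry":0,"rz":-0.013,"fingers":1},
    {"dx":3,"dy":-38,"dz":0,"rx":0,"ry":0,"rz":-0.013,"fingers":1}
  ]
}}

```text
clock: 9.3
tcp_pos: [0.455, 0.1473, 0.2496]
orientation: [0.0, -0.083, 0.997, 0.0]
wrist_force: [0.4, -0.5, -4.1]
finger_gap: 0.0435
```

Request:
{"api": "servo_tool", "payload": {
  "deltas": [
    {"dx":3,"dy":-38,"dz":0,"rx":0,"ry":0,"rz":-0.013,"fingers":1},
    {"dx":3,"dy":-38,"dz":0,"rx":0,"ry":0,"rz":-0.013,"fingers":1},
    {"dx":3,"dy":-38,"dz":0,"rx":0,"ry":0,"rz":-0.013,"fingers":1},
    {"dx":3,"dy":-38,"dz":0,"rx":0,"ry":0,"rz":-0.013,"fingers":1},
    {"dx":3,"dy":-38,"dz":0,"rx":0,"ry":0,"rz":-0.011,"fingers":1},
    {"dx":0,"dy":0,"dz":0,"rx":0,"ry":0,"rz":0,"fingers":1}
  ]
}}

```text
clock: 9.9
tcp_pos: [0.471, -0.0453, 0.2496]
orientation: [0.001, -0.049, 0.999, -0.001]
wrist_force: [0.6, 0.3, -2.3]
finger_gap: 0.0438
```

```bash
python3 - <<'E'
from h import *
from workcell import env
s=env.get_state(); print(s["clock"],s["tcp_pos"],Rq(s["orientation"]).as_matrix()[:,1],s["finger_gap"])
E
```

```text
9.9 [ 0.47095032 -0.04525706  0.24956277] [-0.09812345  0.995172   -0.00211483] 0.043757648892884186
```

Request:
{"api": "servo_tool", "payload": {
  "deltas": [
    {"dx":15,"dy":-17,"dz":-10,"rx":0,"ry":0,"rz":0.005,"fingers":1},
    {"dx":20,"dy":-17,"dz":-20,"rx":0,"ry":0,"rz":0,"fingers":1},
    {"dx":20,"dy":0,"dz":-20,"rx":0,"ry":0,"rz":0,"fingers":1},
    {"dx":3,"dy":0,"dz":-20,"rx":0,"ry":0,"rz":0,"fingers":1},
    {"dx":0,"dy":0,"dz":-8,"rx":0,"ry":0,"rz":0,"fingers":1},
    {"dx":0,"dy":0,"dz":-3,"rx":0,"ry":0,"rz":0,"fingers":1},
    {"dx":0,"dy":0,"dz":0,"rx":0,"ry":0,"rz":0,"fingers":1},
    {"dx":0,"dy":0,"dz":0,"rx":0,"ry":0,"rz":0,"fingers":1}
  ]
}}

```text
clock: 10.7
tcp_pos: [0.5285, -0.0752, 0.1691]
orientation: [0.001, -0.055, 0.999, -0.0]
wrist_force: [-0.3, -0.3, -3.5]
finger_gap: 0.0437
```

Request:
{"api": "servo_tool", "payload": {
  "deltas": [
    {"dx":0,"dy":-4,"dz":-1,"rx":0,"ry":0,"rz":0,"fingers":1},
    {"dx":0,"dy":0,"dz":-1,"rx":0,"ry":0,"rz":0,"fingers":1},
    {"dx":0,"dy":0,"dz":-1,"rx":0,"ry":0,"rz":0,"fingers":1},
    {"dx":0,"dy":0,"dz":0,"rx":0,"ry":0,"rz":0,"fingers":1}
  ]
}}

```text
clock: 11.1
tcp_pos: [0.5285, -0.0797, 0.1659]
orientation: [0.001, -0.054, 0.999, -0.0]
wrist_force: [-1.9, -1.0, 2.9]
finger_gap: 0.0437
```

Request:
{"api": "servo_tool", "payload": {
  "deltas": [
    {"dx":0,"dy":0,"dz":3,"rx":0,"ry":0,"rz":0,"fingers":1},
    {"dx":12,"dy":1,"dz":0,"rx":0,"ry":0,"rz":0,"fingers":1},
    {"dx":12,"dy":2,"dz":0,"rx":0,"ry":0,"rz":0,"fingers":1},
    {"dx":11,"dy":1,"dz":0,"rx":0,"ry":0,"rz":0,"fingers":1},
    {"dx":0,"dy":0,"dz":-2,"rx":0,"ry":0,"rz":0,"fingers":1},
    {"dx":0,"dy":0,"dz":-1,"rx":0,"ry":0,"rz":0,"fingers":1},
    {"dx":0,"dy":0,"dz":0,"rx":0,"ry":0,"rz":0,"fingers":1}
  ]
}}

```text
clock: 11.8
tcp_pos: [0.5646, -0.0755, 0.1659]
orientation: [0.002, -0.055, 0.999, -0.0]
wrist_force: [2.8, 0.5, 2.8]
finger_gap: 0.0436
```

Request:
{"api": "servo_tool", "payload": {
  "deltas": [
    {"dx":0,"dy":0,"dz":0,"rx":0,"ry":0,"rz":0,"fingers":-1},
    {"dx":0,"dy":0,"dz":0,"rx":0,"ry":0,"rz":0,"fingers":-1},
    {"dx":0,"dy":0,"dz":0,"rx":0,"ry":0,"rz":0,"fingers":-1},
    {"dx":0,"dy":0,"dz":20,"rx":0,"ry":0,"rz":0,"fingers":-1},
    {"dx":0,"dy":0,"dz":40,"rx":0,"ry":0,"rz":0,"fingers":-1},
    {"dx":-30,"dy":-3,"dz":40,"rx":0,"ry":0,"rz":0,"fingers":-1},
    {"dx":-40,"dy":-4,"dz":20,"rx":0,"ry":0,"rz":0,"fingers":-1},
    {"dx":0,"dy":0,"dz":0,"rx":0,"ry":0,"rz":0,"fingers":-1}
  ]
}}

```text
clock: 12.6
tcp_pos: [0.4907, -0.0824, 0.2882]
orientation: [0.001, -0.054, 0.999, -0.001]
wrist_force: [0.5, -1.3, 0.8]
finger_gap: 0.0851
```

```bash
python3 - <<'E'
from h import *
from workcell import env,read_camera
s=env.get_state(); print(s["clock"],s["tcp_pos"],Rq(s["orientation"]).as_matrix()[:,1])
d=read_camera("wrist"); cv2.imwrite("pics/w3.png",d["img"][:,:,::-1])
np.savez("w3.npz",p=s["tcp_pos"],q=s["orientation"])
E
```

```text
12.6 [ 0.49065707 -0.08242548  0.28824481] [-0.1079765   0.99415227 -0.00152855]
```

View pics/w3.png

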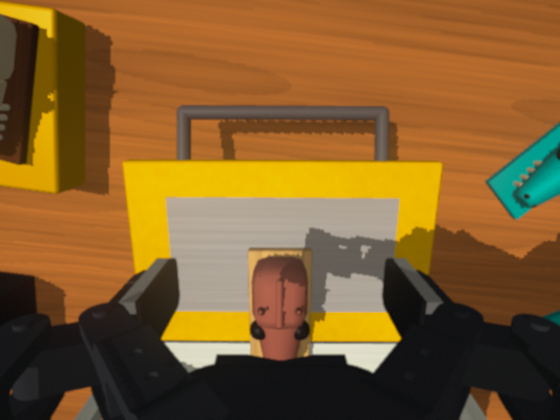

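The skull is upright, aligned and centred: skull centre is at column 281 and door centre at 283, with the board's back edge at row 250. Next I'll tilt the tool and go behind the skull with the fingers closed.

Request:
{"api": "servo_tool", "payload": {
  "deltas": [
    {"dx":-6,"dy":-1,"dz":0,"rx":0.0137,"ry":-0.13,"rz":0,"fingers":1},
    {"dx":-6,"dy":-1,"dz":0,"rx":0.0137,"ry":-0.13,"rz":0,"fingers":1},
    {"dx":-6,"dy":-1,"dz":-10,"rx":0.0137,"ry":-0.13,"rz":0,"fingers":1},
    {"dx":-6,"dy":-1,"dz":-20,"rx":0.0137,"ry":-0.13,"rz":0,"fingers":1},
    {"dx":-6,"dy":-1,"dz":-20,"rx":0.0137,"ry":-0.13,"rz":0,"fingers":1},
    {"dx":-3,"dy":0,"dz":-20,"rx":0.0137,"ry":-0.13,"rz":0,"fingers":1},
    {"dx":0,"dy":0,"dz":0,"rx":0,"ry":0,"rz":0,"fingers":1},
    {"dx":0,"dy":0,"dz":0,"rx":0,"ry":0,"rz":0,"fingers":1}
  ]
}}

```text
clock: 13.45
tcp_pos: [0.4603, -0.0875, 0.2152]
orientation: [0.374, -0.05, 0.926, 0.02]
wrist_force: [1.1, 0.6, 0.2]
finger_gap: -0.0003
```

```bash
python3 - <<'E'
from h import *
from workcell import env
s=env.get_state(); M=Rq(s["orientation"]).as_matrix(); p=s["tcp_pos"]; print(s["clock"],p,M[:,1],M[:,2],s["joint_pos"],s["finger_gap"])
O=np.array([.6375,-.068,0]);R=np.array([[.9945,.1048,0],[-.1048,.9945,0],[0,0,1]])
t=p+.073*M[:,2]; print("tip cab",R@(t-O),"fwd corner",R@(t-.011*M[:,0]-O),"low",R@(t+.011*M[:,0]-O))
E
```

```text
13.45 [ 0.46031319 -0.0874584   0.21521407] [-1.06699984e-01  9.94291247e-01  1.71934675e-04] [ 0.68992335  0.07416199 -0.72007345] [-0.58343135 -0.19905705 -0.98235995  0.14855486  0.45778962 -0.53643117] -0.00031879235952478666
tip cab [-0.12759676 -0.00067634  0.16264871] fwd corner [-0.11967591 -0.00066252  0.17028158] low [-0.13551761 -0.00069017  0.15501583]
```

Request:
{"api": "servo_tool", "payload": {
  "deltas": [
    {"dx":0,"dy":0,"dz":-10,"rx":0,"ry":0,"rz":0,"fingers":1},
    {"dx":0,"dy":0,"dz":-10,"rx":0,"ry":0,"rz":0,"fingers":1},
    {"dx":0,"dy":0,"dz":0,"rx":0,"ry":0,"rz":0,"fingers":1}
  ]
}}

```text
clock: 13.75
tcp_pos: [0.4641, -0.0892, 0.1989]
orientation: [0.376, -0.051, 0.925, 0.018]
wrist_force: [-0.2, -0.2, -0.3]
finger_gap: -0.0003
```

```bash
python3 - <<'E'
from workcell import env
print(env.get_state()["joint_pos"])
E
```

```text
[-0.58210734 -0.16031375 -1.01051061  0.07440127  0.45819717 -0.53645102]
```

Request:
{"api": "servo_tool", "payload": {
  "deltas": [
    {"dx":0,"dy":0,"dz":0,"rx":-0.0155,"ry":0.148,"rz":0,"fingers":1},
    {"dx":0,"dy":0,"dz":0,"rx":-0.0155,"ry":0.148,"rz":0,"fingers":1},
    {"dx":0,"dy":0,"dz":-20,"rx":0,"ry":0,"rz":0,"fingers":1},
    {"dx":0,"dy":0,"dz":-15,"rx":0,"ry":0,"rz":0,"fingers":1},
    {"dx":0,"dy":0,"dz":0,"rx":0,"ry":0,"rz":0,"fingers":1}
  ]
}}

```text
clock: 14.25
tcp_pos: [0.4627, -0.0879, 0.1622]
orientation: [0.234, -0.053, 0.971, 0.012]
wrist_force: [-0.6, 0.1, -0.1]
finger_gap: -0.0
```

```bash
cat > st.py <<'E'
from h import *
from workcell import env
s=env.get_state(); M=Rq(s["orientation"]).as_matrix(); p=s["tcp_pos"]; print(s["clock"],p,M[:,1],M[:,2],s["joint_pos"],s["wrist_force"])
O=np.array([.6375,-.068,0]);R=np.array([[.9945,.1048,0],[-.1048,.9945,0],[0,0,1]])
t=p+.073*M[:,2]; print("tcp",R@(p-O),"tip cab",R@(t-O),"fwd corner",R@(t-.011*M[:,0]-O),"low",R@(t+.011*M[:,0]-O))
E
python3 st.py
```

```text
14.25 [ 0.46272467 -0.08793323  0.16219782] [-0.1093174   0.99400587 -0.00142566] [ 0.45332359  0.04857847 -0.89002127] [-0.48486085 -0.02694173 -0.83440341  0.36129968  0.25708946 -0.54207588] [-0.56170244  0.14469984 -0.12035676]
tcp [-0.17590307 -0.00150714  0.16219782] tip cab [-0.14262081 -0.00144853  0.09722627] fwd corner [-0.13283064 -0.00139689  0.10224135] low [-0.15241099 -0.00150017  0.09221118]
```

Request:
{"api": "servo_tool", "payload": {
  "deltas": [
    {"dx":10,"dy":2.5,"dz":-5,"rx":0,"ry":0,"rz":0,"fingers":1},
    {"dx":10,"dy":1,"dz":0,"rx":0,"ry":0,"rz":0,"fingers":1},
    {"dx":8,"dy":1,"dz":0,"rx":0,"ry":0,"rz":0,"fingers":1},
    {"dx":8,"dy":1,"dz":0,"rx":0,"ry":0,"rz":0,"fingers":1},
    {"dx":10,"dy":1,"dz":0,"rx":0,"ry":0,"rz":0,"fingers":1},
    {"dx":10,"dy":1,"dz":0,"rx":0,"ry":0,"rz":0,"fingers":1},
    {"dx":10,"dy":1,"dz":0,"rx":0,"ry":0,"rz":0,"fingers":1},
    {"dx":10,"dy":1,"dz":0,"rx":0,"ry":0,"rz":0,"fingers":1}
  ]
}}

```text
clock: 15.05
tcp_pos: [0.5378, -0.078, 0.1564]
orientation: [0.235, -0.053, 0.971, 0.012]
wrist_force: [-2.2, -0.3, 2.0]
finger_gap: -0.0004
```

Request:
{"api": "servo_tool", "payload": {
  "deltas": [
    {"dx":10,"dy":1,"dz":0,"rx":0,"ry":0,"rz":0,"fingers":1},
    {"dx":10,"dy":1,"dz":0,"rx":0,"ry":0,"rz":0,"fingers":1},
    {"dx":10,"dy":1,"dz":0,"rx":0,"ry":0,"rz":0,"fingers":1},
    {"dx":5,"dy":0.5,"dz":0,"rx":0,"ry":0,"rz":0,"fingers":1},
    {"dx":0,"dy":0,"dz":0,"rx":0,"ry":0,"rz":0,"fingers":1}
  ]
}}

```text
clock: 15.55
tcp_pos: [0.573, -0.0745, 0.1564]
orientation: [0.235, -0.053, 0.97, 0.012]
wrist_force: [0.5, 0.3, 0.4]
finger_gap: 0.0002
```

```bash
python3 st.py; python3 - <<'E'
from h import *
from workcell import read_camera
b=read_camera("top")["img"][90:220,220:380];a=read_camera("scene")["img"][90:220,190:350]
cv2.imwrite("pics/d4.png",cv2.resize(np.hstack([a,b])[:,:,::-1],None,fx=2.5,fy=2.5,interpolation=cv2.INTER_CUBIC))
E
```

```text
15.55 [ 0.57296824 -0.07452091  0.15643169] [-0.10868261  0.99407554 -0.00138221] [ 0.45508515  0.04851833 -0.88912512] [-0.34877338  0.17139877 -0.63708117  0.32922334  0.20250153 -0.4133111 ] [0.47680602 0.34053013 0.42414409]
tcp [-0.06486023  0.00027788  0.15643169] tip cab [-0.03145054  0.00031865  0.09152555] fwd corner [-0.02167019  0.00036381  0.09655984] low [-0.04123089  0.00027349  0.08649127]
```

View pics/d4.png

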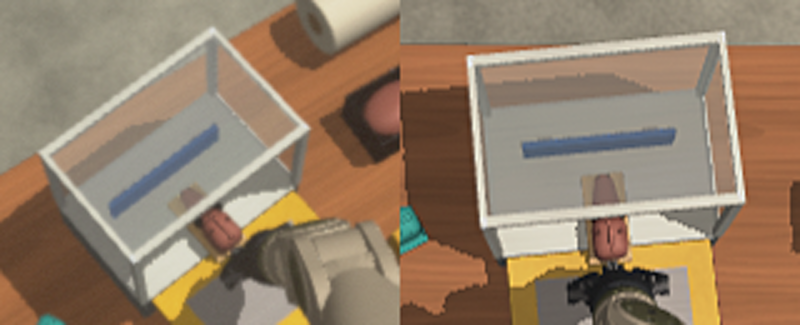

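The skull is straight in the opening. The board's front edge is about 20–25 mm short of the bar, at row 175 against row 157 in the right panel. I'll creep forward and watch the force.

Request:
{"api": "servo_tool", "payload": {
  "deltas": [
    {"dx":3,"dy":0.3,"dz":0,"rx":0,"ry":0,"rz":0,"fingers":1},
    {"dx":3,"dy":0.3,"dz":0,"rx":0,"ry":0,"rz":0,"fingers":1},
    {"dx":3,"dy":0.3,"dz":0,"rx":0,"ry":0,"rz":0,"fingers":1},
    {"dx":3,"dy":0.3,"dz":0,"rx":0,"ry":0,"rz":0,"fingers":1}
  ]
}}

```text
clock: 16.05
tcp_pos: [0.5839, -0.0734, 0.1562]
orientation: [0.234, -0.053, 0.971, 0.012]
wrist_force: [-1.3, -0.8, -1.8]
finger_gap: 0.0001
```

Request:
{"api": "servo_tool", "payload": {
  "deltas": [
    {"dx":2,"dy":0.2,"dz":0,"rx":0,"ry":0,"rz":0,"fingers":1},
    {"dx":2,"dy":0.2,"dz":0,"rx":0,"ry":0,"rz":0,"fingers":1}
  ]
}}

```text
clock: 16.25
tcp_pos: [0.5881, -0.073, 0.1562]
orientation: [0.235, -0.053, 0.971, 0.012]
wrist_force: [-1.5, 0.5, -0.5]
finger_gap: -0.0001
```

```bash
python3 st.py|tail -3; python3 - <<'E'
from h import *
from workcell import read_camera
b=read_camera("top")["img"][120:200,250:350];a=read_camera("scene")["img"][110:190,220:320]
cv2.imwrite("pics/d5.png",cv2.resize(np.hstack([a,b])[:,:,::-1],None,fx=4,fy=4,interpolation=cv2.INTER_CUBIC))
E
```

```text
16.25 [ 0.58805533 -0.07297644  0.15624491] [-0.10804492  0.99414528 -0.00120771] [ 0.45415427  0.04827732 -0.88961407] [-0.33488819  0.19690512 -0.60462282  0.3345773   0.19611404 -0.39999528] [-1.5008387   0.52450019 -0.46880585]
tcp [-0.04969426  0.00023274  0.15624491] tip cab [-0.016354    0.00026314  0.09130308] fwd corner [-0.00656824  0.00030115  0.09632691] low [-0.02613975  0.00022512  0.08627925]
```

View pics/d5.png

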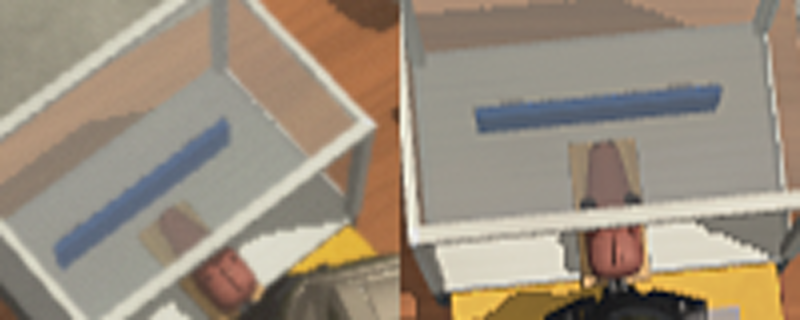

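About 10–12 mm remains: the board front is at row 140 and the bar's lower edge at about row 128. Creeping on.

Request:
{"api": "servo_tool", "payload": {
  "deltas": [
    {"dx":2,"dy":0.2,"dz":0,"rx":0,"ry":0,"rz":0,"fingers":1},
    {"dx":2,"dy":0.2,"dz":0,"rx":0,"ry":0,"rz":0,"fingers":1},
    {"dx":1,"dy":0.1,"dz":0,"rx":0,"ry":0,"rz":0,"fingers":1}
  ]
}}

```text
clock: 16.65
tcp_pos: [0.5932, -0.0725, 0.1564]
orientation: [0.235, -0.053, 0.971, 0.012]
wrist_force: [-1.5, -0.5, 0.1]
finger_gap: 0.0001
```

Request:
{"api": "servo_tool", "payload": {
  "deltas": [
    {"dx":1,"dy":0.1,"dz":0,"rx":0,"ry":0,"rz":0,"fingers":1},
    {"dx":1,"dy":0.1,"dz":0,"rx":0,"ry":0,"rz":0,"fingers":1}
  ]
}}

```text
clock: 16.85
tcp_pos: [0.595, -0.0723, 0.1564]
orientation: [0.235, -0.053, 0.971, 0.012]
wrist_force: [-1.1, -1.2, 0.3]
finger_gap: -0.0003
```

Request:
{"api": "servo_tool", "payload": {
  "deltas": [
    {"dx":1,"dy":0.1,"dz":0,"rx":0,"ry":0,"rz":0,"fingers":1}
  ]
}}

```text
clock: 16.95
tcp_pos: [0.596, -0.0722, 0.1564]
orientation: [0.235, -0.053, 0.971, 0.012]
wrist_force: [-2.6, -0.3, 1.3]
finger_gap: 0.0005
```

Request:
{"api": "servo_tool", "payload": {
  "deltas": [
    {"dx":1,"dy":0.1,"dz":0,"rx":0,"ry":0,"rz":0,"fingers":1}
  ]
}}

```text
clock: 17.05
tcp_pos: [0.5971, -0.0721, 0.1565]
orientation: [0.235, -0.053, 0.971, 0.012]
wrist_force: [-1.5, -0.3, 0.8]
finger_gap: 0.0002
```

Request:
{"api": "servo_tool", "payload": {
  "deltas": [
    {"dx":1,"dy":0.1,"dz":0,"rx":0,"ry":0,"rz":0,"fingers":1}
  ]
}}

```text
clock: 17.15
tcp_pos: [0.598, -0.072, 0.1564]
orientation: [0.235, -0.053, 0.971, 0.012]
wrist_force: [-1.7, -1.0, 0.1]
finger_gap: 0.0001
```

Request:
{"api": "servo_tool", "payload": {
  "deltas": [
    {"dx":1,"dy":0.1,"dz":0,"rx":0,"ry":0,"rz":0,"fingers":1}
  ]
}}

```text
clock: 17.25
tcp_pos: [0.5991, -0.0719, 0.1564]
orientation: [0.235, -0.053, 0.971, 0.012]
wrist_force: [-2.3, -0.7, -0.6]
finger_gap: -0.0004
```

Request:
{"api": "servo_tool", "payload": {
  "deltas": [
    {"dx":1,"dy":0.1,"dz":0,"rx":0,"ry":0,"rz":0,"fingers":1}
  ]
}}

```text
clock: 17.35
tcp_pos: [0.6001, -0.0718, 0.1564]
orientation: [0.235, -0.053, 0.971, 0.012]
wrist_force: [-2.1, -0.1, 0.2]
finger_gap: 0.0001
```

```bash
python3 st.py|tail -3; python3 - <<'E'
from h import *
from workcell import read_camera
b=read_camera("top")["img"][120:200,250:350];a=read_camera("scene")["img"][110:190,220:320]
cv2.imwrite("pics/d6.png",cv2.resize(np.hstack([a,b])[:,:,::-1],None,fx=4,fy=4,interpolation=cv2.INTER_CUBIC))
E
```

```text
17.35 [ 0.60006689 -0.07182101  0.15640113] [-0.10805214  0.99414429 -0.00136477] [ 0.45444522  0.04817193 -0.8894712 ] [-0.32474096  0.21630983 -0.57889144  0.33874962  0.19182521 -0.39063185] [-2.11526731 -0.07550058  0.16589778]
tcp [-3.76276683e-02  1.22999618e-04  1.56401125e-01] tip cab [-0.00426709  0.00014352  0.09146973] fwd corner [0.00551709 0.00018239 0.09649661] low [-0.01405128  0.00010465  0.08644285]
```

View pics/d6.png

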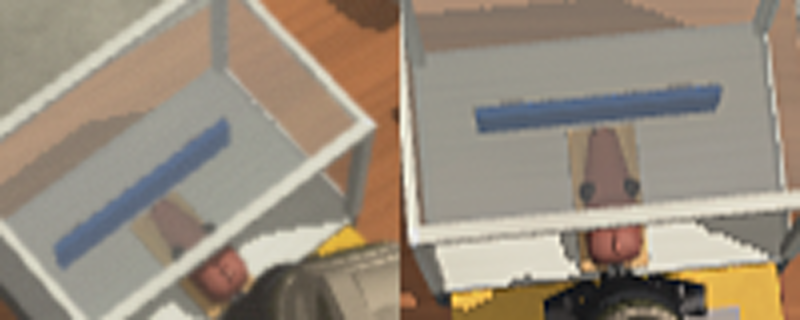

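The board front is now almost at the bar in both views. I'll continue 1 mm at a time until the force jumps.

Request:
{"api": "servo_tool", "payload": {
  "deltas": [
    {"dx":1,"dy":0.1,"dz":0,"rx":0,"ry":0,"rz":0,"fingers":1}
  ]
}}

```text
clock: 17.55
tcp_pos: [0.6009, -0.0717, 0.1564]
orientation: [0.235, -0.053, 0.971, 0.012]
wrist_force: [-2.5, -0.7, 0.8]
finger_gap: 0.0001
```

Request:
{"api": "servo_tool", "payload": {
  "deltas": [
    {"dx":1,"dy":0.1,"dz":0,"rx":0,"ry":0,"rz":0,"fingers":1}
  ]
}}

```text
clock: 17.65
tcp_pos: [0.602, -0.0716, 0.1564]
orientation: [0.235, -0.053, 0.971, 0.012]
wrist_force: [-1.4, -0.6, 0.2]
finger_gap: -0.0
```

Request:
{"api": "servo_tool", "payload": {
  "deltas": [
    {"dx":1,"dy":0.1,"dz":0,"rx":0,"ry":0,"rz":0,"fingers":1}
  ]
}}

```text
clock: 17.75
tcp_pos: [0.603, -0.0715, 0.1564]
orientation: [0.235, -0.053, 0.971, 0.012]
wrist_force: [-2.3, -0.4, 0.3]
finger_gap: -0.0001
```

```bash
cat > gap.py <<'E'
# measures in both fixed cameras: blue bar's front foot line vs board end, along skull axis
from h import *
from workcell import read_camera
O=np.array([.6375,-.068,0]);ex=np.array([.9945,.1048,0]);ey=np.array([-.1048,.9945,0])
for n in ("top","scene"):
    d=read_camera(n); im=d["img"].astype(float)
    x=np.arange(.100,.160,.002)
    for yy in (-.024,.024,.05):
        px=proj(d,np.array([O+ex*a+ey*yy+[0,0,.085 if abs(yy)<.03 else .075] for a in x]))
        v=cv2.remap(im.astype(np.float32),px[:,0].astype(np.float32)[None],px[:,1].astype(np.float32)[None],cv2.INTER_LINEAR)[0]
        print(n,yy,"R-B:",np.round(v[:,0]-v[:,2]).astype(int).tolist())
E
python3 gap.py
```

```text
top -0.024 R-B: [40, 41, 41, 41, 42, 41, 41, 41, 42, 43, 46, 42, 29, 6, -21, -26, -29, -27, -28, -32, -37, -42, -45, -39, -17, 2, 18, 17, 14, 13]
top 0.024 R-B: [37, 38, 40, 42, 45, 47, 50, 50, 48, 45, 43, 41, 27, 8, -16, -32, -29, -27, -24, -30, -36, -43, -45, -41, -24, -2, 9, 16, 15, 14]
top 0.05 R-B: [14, 14, 14, 14, 14, 13, 13, 13, 13, 14, 15, 16, 17, 13, 5, -10, -24, -27, -29, -28, -31, -36, -41, -46, -48, -38, -14, 2, 17, 14]
scene -0.024 R-B: [33, 34, 34, 34, 34, 33, 34, 34, 33, 33, 29, 21, 7, -10, -24, -31, -32, -32, -32, -35, -39, -42, -41, -35, -24, -10, 1, 6, 8, 8]
scene 0.024 R-B: [38, 37, 38, 39, 37, 37, 39, 38, 38, 35, 29, 20, 1, -15, -26, -29, -31, -31, -32, -33, -37, -41, -42, -39, -30, -14, -1, 6, 7, 8]
scene 0.05 R-B: [8, 8, 8, 10, 10, 10, 10, 9, 10, 10, 10, 9, 6, 1, -8, -19, -27, -30, -31, -32, -33, -37, -42, -43, -41, -36, -24, -10, 2, 6]
```

Request:
{"api": "servo_tool", "payload": {
  "deltas": [
    {"dx":1,"dy":0.1,"dz":0,"rx":0,"ry":0,"rz":0,"fingers":1},
    {"dx":0,"dy":0,"dz":0,"rx":0,"ry":0,"rz":0,"fingers":1}
  ]
}}

```text
clock: 18.05
tcp_pos: [0.6041, -0.0714, 0.1564]
orientation: [0.235, -0.053, 0.971, 0.012]
wrist_force: [-1.2, -0.4, -0.5]
finger_gap: -0.0001
```

Request:
{"api": "servo_tool", "payload": {
  "deltas": [
    {"dx":1,"dy":0.1,"dz":0,"rx":0,"ry":0,"rz":0,"fingers":1},
    {"dx":0,"dy":0,"dz":0,"rx":0,"ry":0,"rz":0,"fingers":1}
  ]
}}

```text
clock: 18.25
tcp_pos: [0.605, -0.0713, 0.1564]
orientation: [0.235, -0.053, 0.971, 0.012]
wrist_force: [-2.2, -0.1, -0.0]
finger_gap: 0.0003
```

Request:
{"api": "servo_tool", "payload": {
  "deltas": [
    {"dx":1,"dy":0.1,"dz":0,"rx":0,"ry":0,"rz":0,"fingers":1},
    {"dx":0,"dy":0,"dz":0,"rx":0,"ry":0,"rz":0,"fingers":1}
  ]
}}

```text
clock: 18.45
tcp_pos: [0.6053, -0.0712, 0.1563]
orientation: [0.234, -0.053, 0.971, 0.012]
wrist_force: [-6.7, 0.0, 4.1]
finger_gap: -0.0
```

```bash
python3 gap.py
```

```text
top -0.024 R-B: [41, 41, 41, 41, 41, 41, 41, 41, 41, 41, 43, 44, 42, 26, 6, -18, -33, -29, -28, -32, -37, -42, -46, -40, -18, 2, 18, 17, 14, 13]
top 0.024 R-B: [37, 38, 40, 42, 45, 47, 49, 50, 48, 45, 44, 44, 34, 21, -6, -25, -28, -28, -24, -30, -37, -43, -45, -41, -24, -3, 9, 16, 15, 14]
top 0.05 R-B: [13, 13, 13, 13, 13, 13, 13, 13, 13, 14, 15, 15, 16, 12, 4, -11, -25, -27, -28, -28, -31, -36, -41, -45, -48, -38, -13, 3, 18, 15]
scene -0.024 R-B: [34, 34, 33, 34, 35, 33, 34, 34, 34, 35, 32, 27, 19, 0, -16, -26, -29, -31, -32, -36, -41, -43, -42, -37, -25, -10, 1, 6, 8, 8]
scene 0.024 R-B: [39, 38, 38, 39, 38, 37, 37, 37, 38, 37, 36, 33, 18, -2, -19, -27, -30, -31, -32, -34, -37, -42, -42, -40, -32, -14, -1, 6, 7, 8]
scene 0.05 R-B: [9, 9, 9, 9, 8, 8, 8, 8, 8, 8, 9, 9, 7, 1, -8, -19, -27, -31, -31, -32, -33, -37, -42, -43, -43, -38, -25, -10, 2, 8]
```

Contact: force is −6.7 N, the TCP stopped, and the bar hasn't moved in either camera. I'll retract straight back, then go up and turn towards the handle.

Request:
{"api": "servo_tool", "payload": {
  "deltas": [
    {"dx":-10,"dy":-1,"dz":0,"rx":0,"ry":0,"rz":0,"fingers":1},
    {"dx":-30,"dy":-3,"dz":0,"rx":0,"ry":0,"rz":0,"fingers":1},
    {"dx":-35,"dy":-4,"dz":0,"rx":0,"ry":0,"rz":0,"fingers":1},
    {"dx":-25,"dy":-2,"dz":20,"rx":-0.0122,"ry":0.119,"rz":0,"fingers":1},
    {"dx":-25,"dy":-2,"dz":20,"rx":-0.0122,"ry":0.119,"rz":0,"fingers":1},
    {"dx":-20,"dy":-2,"dz":20,"rx":-0.0122,"ry":0.119,"rz":0,"fingers":1},
    {"dx":-10,"dy":0,"dz":20,"rx":-0.0122,"ry":0.118,"rz":0,"fingers":1},
    {"dx":0,"dy":0,"dz":0,"rx":0,"ry":0,"rz":0,"fingers":1}
  ]
}}

```text
clock: 19.35
tcp_pos: [0.4526, -0.0858, 0.2392]
orientation: [-0.001, -0.054, 0.999, 0.0]
wrist_force: [1.1, 0.9, 0.7]
finger_gap: -0.0001
```

Request:
{"api": "servo_tool", "payload": {
  "deltas": [
    {"dx":0,"dy":0,"dz":0,"rx":0,"ry":0,"rz":-0.131,"fingers":0.3},
    {"dx":0,"dy":0,"dz":0,"rx":0,"ry":0,"rz":-0.131,"fingers":0.3},
    {"dx":0,"dy":0,"dz":0,"rx":0,"ry":0,"rz":-0.131,"fingers":0.3},
    {"dx":0,"dy":0,"dz":0,"rx":0,"ry":0,"rz":-0.131,"fingers":0.3},
    {"dx":0,"dy":0,"dz":0,"rx":0,"ry":0,"rz":-0.131,"fingers":0.3},
    {"dx":0,"dy":0,"dz":0,"rx":0,"ry":0,"rz":-0.131,"fingers":0.3},
    {"dx":0,"dy":0,"dz":0,"rx":0,"ry":0,"rz":-0.131,"fingers":0.3},
    {"dx":0,"dy":0,"dz":0,"rx":0,"ry":0,"rz":-0.131,"fingers":0.3}
  ]
}}

```text
clock: 20.15
tcp_pos: [0.4511, -0.0851, 0.2355]
orientation: [0.0, 0.455, 0.89, 0.002]
wrist_force: [-0.8, 0.1, -0.1]
finger_gap: 0.03
```

Request:
{"api": "servo_tool", "payload": {
  "deltas": [
    {"dx":0,"dy":0,"dz":0,"rx":0,"ry":0,"rz":-0.131,"fingers":0.3},
    {"dx":0,"dy":0,"dz":0,"rx":0,"ry":0,"rz":-0.131,"fingers":0.3},
    {"dx":0,"dy":0,"dz":0,"rx":0,"ry":0,"rz":-0.131,"fingers":0.3},
    {"dx":0,"dy":0,"dz":0,"rx":0,"ry":0,"rz":-0.131,"fingers":0.3},
    {"dx":0,"dy":0,"dz":0,"rx":0,"ry":0,"rz":0,"fingers":0.3}
  ]
}}

```text
clock: 20.65
tcp_pos: [0.451, -0.0851, 0.2357]
orientation: [-0.0, 0.668, 0.744, 0.002]
wrist_force: [0.5, 1.2, 0.2]
finger_gap: 0.0298
```

```bash
python3 st.py; python3 gap.py | grep -v 0.05; python3 -c "
import numpy as np
a=np.linspace(1.571,0,17);f=215*np.sin(a)+20*np.cos(a);z=215*np.cos(a)-20*np.sin(a)
print(np.round(np.c_[-np.diff(f)*.9945,-np.diff(f)*.1048,np.diff(z)],1).tolist())"
```

```text
20.65 [ 0.45100125 -0.08514509  0.23565512] [0.99430628 0.10650919 0.00328977] [ 0.00294936  0.00335342 -0.99999003] [-0.36390123  0.1234399  -0.36743368  1.07836007  0.00418358  1.10018121] [0.52049064 1.15855363 0.2342371 ]
tcp [-0.18726981  0.00249428  0.23565512] tip cab [-0.18703004  0.00271517  0.16265585] fwd corner [-0.18701101 -0.00828484  0.16262263] low [-0.18704907  0.01371517  0.16268907]
top -0.024 R-B: [40, 40, 39, 40, 41, 41, 41, 40, 40, 41, 42, 43, 42, 25, 5, -18, -32, -28, -28, -31, -36, -42, -45, -38, -17, 2, 18, 16, 13, 14]
top 0.024 R-B: [36, 37, 39, 41, 43, 45, 47, 49, 47, 43, 43, 44, 35, 22, -5, -25, -28, -28, -24, -30, -36, -42, -44, -40, -24, -3, 9, 16, 14, 13]
scene -0.024 R-B: [33, 33, 32, 34, 34, 33, 34, 33, 32, 34, 31, 26, 19, 1, -16, -26, -28, -30, -30, -33, -38, -41, -41, -36, -24, -9, 1, 6, 8, 9]
scene 0.024 R-B: [38, 38, 38, 38, 36, 36, 37, 37, 37, 37, 36, 34, 18, -2, -18, -26, -29, -30, -32, -33, -37, -40, -42, -39, -30, -14, -1, 5, 7, 9]
[[-0.9, -0.1, 21.2], [1.1, 0.1, 21.2], [3.2, 0.3, 20.9], [5.2, 0.6, 20.5], [7.2, 0.8, 19.9], [9.1, 1.0, 19.1], [10.9, 1.2, 18.1], [12.6, 1.3, 17.0], [14.2, 1.5, 15.6], [15.7, 1.7, 14.1], [17.0, 1.8, 12.5], [18.1, 1.9, 10.8], [19.1, 2.0, 9.0], [19.9, 2.1, 7.0], [20.5, 2.2, 5.0], [20.9, 2.2, 3.0]]
```

The skull still touches the bar after release. Now to regrip the handle.

Request:
{"api": "servo_tool", "payload": {
  "deltas": [
    {"dx":-28,"dy":-2,"dz":-20,"rx":0,"ry":0,"rz":0,"fingers":0.3},
    {"dx":0,"dy":0,"dz":-40,"rx":0,"ry":0,"rz":0,"fingers":0.3},
    {"dx":0,"dy":0,"dz":-40,"rx":0,"ry":0,"rz":0,"fingers":0.3},
    {"dx":0,"dy":0,"dz":-28,"rx":0,"ry":0,"rz":0,"fingers":0.3},
    {"dx":0,"dy":0,"dz":0,"rx":0,"ry":0,"rz":0,"fingers":1},
    {"dx":0,"dy":0,"dz":0,"rx":0,"ry":0,"rz":0,"fingers":1},
    {"dx":0,"dy":0,"dz":0,"rx":0,"ry":0,"rz":0,"fingers":1}
  ],
  "newtons": 35
}}

```text
clock: 21.45
tcp_pos: [0.4226, -0.0861, 0.1086]
orientation: [-0.002, 0.667, 0.745, 0.003]
wrist_force: [0.4, 5.7, -5.5]
finger_gap: 0.0108
```

Request:
{"api": "servo_tool", "payload": {
  "deltas": [
    {"dx":-1,"dy":0,"dz":21,"rx":0,"ry":0,"rz":0,"fingers":1},
    {"dx":1,"dy":0,"dz":21,"rx":0,"ry":0,"rz":0,"fingers":1},
    {"dx":3,"dy":0,"dz":21,"rx":0,"ry":0,"rz":0,"fingers":1},
    {"dx":5,"dy":1,"dz":20.5,"rx":0,"ry":0,"rz":0,"fingers":1}
  ]
}}

```text
clock: 21.85
tcp_pos: [0.4321, -0.0851, 0.1937]
orientation: [-0.0, 0.667, 0.745, 0.004]
wrist_force: [10.1, 4.6, -10.5]
finger_gap: 0.0106
```

Request:
{"api": "servo_tool", "payload": {
  "deltas": [
    {"dx":8,"dy":1,"dz":20,"rx":0,"ry":0,"rz":0,"fingers":1},
    {"dx":9,"dy":1,"dz":19,"rx":0,"ry":0,"rz":0,"fingers":1},
    {"dx":11,"dy":1,"dz":18,"rx":0,"ry":0,"rz":0,"fingers":1},
    {"dx":13,"dy":1,"dz":17,"rx":0,"ry":0,"rz":0,"fingers":1}
  ]
}}

```text
clock: 22.25
tcp_pos: [0.4713, -0.081, 0.2669]
orientation: [-0.002, 0.668, 0.745, 0.002]
wrist_force: [1.2, 4.8, -8.4]
finger_gap: 0.0107
```

Request:
{"api": "servo_tool", "payload": {
  "deltas": [
    {"dx":14,"dy":1.5,"dz":15.5,"rx":0,"ry":0,"rz":0,"fingers":1},
    {"dx":16,"dy":2,"dz":14,"rx":0,"ry":0,"rz":0,"fingers":1},
    {"dx":17,"dy":2,"dz":12.5,"rx":0,"ry":0,"rz":0,"fingers":1},
    {"dx":18,"dy":2,"dz":11,"rx":0,"ry":0,"rz":0,"fingers":1}
  ]
}}

```text
clock: 22.65
tcp_pos: [0.5346, -0.0742, 0.3212]
orientation: [-0.002, 0.668, 0.744, -0.0]
wrist_force: [-6.8, 0.1, 0.4]
finger_gap: 0.0109
```

Request:
{"api": "servo_tool", "payload": {
  "deltas": [
    {"dx":19,"dy":2,"dz":9,"rx":0,"ry":0,"rz":0,"fingers":1},
    {"dx":20,"dy":2,"dz":7,"rx":0,"ry":0,"rz":0,"fingers":1},
    {"dx":20,"dy":2,"dz":5,"rx":0,"ry":0,"rz":0,"fingers":1},
    {"dx":17,"dy":2,"dz":2,"rx":0,"ry":0,"rz":0,"fingers":1},
    {"dx":0,"dy":0,"dz":0,"rx":0,"ry":0,"rz":0,"fingers":1}
  ]
}}

```text
clock: 23.15
tcp_pos: [0.615, -0.0661, 0.3458]
orientation: [0.002, 0.667, 0.745, 0.004]
wrist_force: [1.9, 2.4, 5.6]
finger_gap: 0.0106
```

Request:
{"api": "servo_tool", "payload": {
  "deltas": [
    {"dx":2,"dy":0.2,"dz":0,"rx":0,"ry":0,"rz":0,"fingers":1},
    {"dx":2,"dy":0.2,"dz":0,"rx":0,"ry":0,"rz":0,"fingers":1},
    {"dx":0,"dy":0,"dz":0,"rx":0,"ry":0,"rz":0,"fingers":1}
  ]
}}

```text
clock: 23.45
tcp_pos: [0.6167, -0.0659, 0.3459]
orientation: [0.001, 0.668, 0.745, 0.003]
wrist_force: [-4.1, 2.1, 7.7]
finger_gap: 0.0105
```

Request:
{"api": "servo_tool", "payload": {
  "deltas": [
    {"dx":2,"dy":0.2,"dz":0,"rx":0,"ry":0,"rz":0,"fingers":1},
    {"dx":0,"dy":0,"dz":0,"rx":0,"ry":0,"rz":0,"fingers":1}
  ]
}}

```text
clock: 23.65
tcp_pos: [0.617, -0.0659, 0.3459]
orientation: [-0.0, 0.668, 0.744, 0.001]
wrist_force: [-9.5, 1.5, 10.5]
finger_gap: 0.0107
```

Request:
{"api": "servo_tool", "payload": {
  "deltas": [
    {"dx":3,"dy":0.3,"dz":-2,"rx":0,"ry":0,"rz":0,"fingers":1},
    {"dx":0,"dy":0,"dz":0,"rx":0,"ry":0,"rz":0,"fingers":1},
    {"dx":0,"dy":0,"dz":0,"rx":0,"ry":0,"rz":0,"fingers":1}
  ]
}}

```text
clock: 23.95
tcp_pos: [0.6173, -0.0658, 0.3458]
orientation: [-0.001, 0.668, 0.744, -0.0]
wrist_force: [-21.4, 0.0, 21.3]
finger_gap: 0.0107
```

Request:
{"api": "servo_tool", "payload": {
  "deltas": [
    {"dx":-4,"dy":-0.4,"dz":0,"rx":0,"ry":0,"rz":0,"fingers":0.3},
    {"dx":0,"dy":0,"dz":0,"rx":0,"ry":0,"rz":0,"fingers":0.3},
    {"dx":0,"dy":0,"dz":0,"rx":0,"ry":0,"rz":0,"fingers":0.3},
    {"dx":0,"dy":0,"dz":40,"rx":0,"ry":0,"rz":0,"fingers":0.3},
    {"dx":0,"dy":0,"dz":40,"rx":0,"ry":0,"rz":0,"fingers":0.3},
    {"dx":-45,"dy":0,"dz":10,"rx":0,"ry":0,"rz":0,"fingers":0.3},
    {"dx":-45,"dy":0,"dz":0,"rx":0,"ry":0,"rz":0,"fingers":0.3}
  ]
}}

```text
clock: 24.65
tcp_pos: [0.53, -0.0669, 0.4312]
orientation: [0.001, 0.668, 0.744, 0.002]
wrist_force: [-1.3, 0.5, 0.3]
finger_gap: 0.0298
```

Request:
{"api": "servo_tool", "payload": {
  "deltas": [
    {"dx":-45,"dy":0,"dz":0,"rx":0,"ry":0,"rz":0,"fingers":0.3},
    {"dx":-20,"dy":45,"dz":0,"rx":0,"ry":0,"rz":0,"fingers":0.3},
    {"dx":0,"dy":45,"dz":0,"rx":0,"ry":0,"rz":0,"fingers":0.3},
    {"dx":0,"dy":45,"dz":0,"rx":0,"ry":0,"rz":0,"fingers":0.3},
    {"dx":0,"dy":45,"dz":0,"rx":0,"ry":0,"rz":0,"fingers":0.3},
    {"dx":0,"dy":0,"dz":0,"rx":0,"ry":0,"rz":0,"fingers":0.3}
  ]
}}

```text
clock: 25.25
tcp_pos: [0.4627, 0.1182, 0.43]
orientation: [-0.001, 0.666, 0.746, 0.002]
wrist_force: [-0.2, -1.0, 0.3]
finger_gap: 0.03
```

```bash
python3 gap.py; python3 - <<'E'
from h import *
from workcell import read_camera
d=read_camera("top"); b=d["img"][95:215,220:380];a=read_camera("scene")["img"][95:215,190:350]
cv2.imwrite("pics/d7.png",cv2.resize(np.hstack([a,b])[:,:,::-1],None,fx=2.5,fy=2.5,interpolation=cv2.INTER_CUBIC))
O=np.array([.6375,-.068,0]);ex=np.array([.9945,.1048,0]);ey=np.array([-.1048,.9945,0])
for A in (0,.05,.1):   # predicted handle ends / door outer edge in the top crop
    f=.215*np.sin(A)+.02*np.cos(A); z=.075+.215*np.cos(A)-.02*np.sin(A)
    print(A,np.round((proj(d,[O-ex*f+ey*s*.085+[0,0,z] for s in (1,-1)])-[220,95])*2.5+[400,0]).tolist())
E
```

```text
top -0.024 R-B: [40, 40, 39, 39, 39, 39, 39, 39, 39, 40, 41, 42, 41, 25, 6, -17, -31, -27, -27, -30, -35, -41, -44, -38, -17, 2, 18, 17, 14, 13]
top 0.024 R-B: [35, 36, 38, 40, 43, 45, 47, 47, 45, 42, 42, 42, 33, 21, -5, -24, -27, -26, -23, -28, -35, -41, -43, -39, -23, -3, 8, 15, 14, 13]
top 0.05 R-B: [13, 13, 13, 13, 13, 13, 13, 13, 13, 13, 13, 14, 15, 11, 4, -10, -24, -26, -27, -27, -30, -34, -39, -43, -46, -36, -12, 3, 17, 15]
scene -0.024 R-B: [27, 28, 30, 29, 28, 29, 27, 27, 28, 26, 28, 28, 26, 28, 28, 27, 27, 26, 26, 26, 25, 25, 24, 23, 22, 21, 21, 23, 23, 24]
scene 0.024 R-B: [46, 45, 44, 44, 44, 43, 43, 43, 44, 43, 43, 43, 42, 41, 41, 41, 41, 40, 40, 39, 39, 39, 39, 38, 37, 36, 35, 34, 33, 31]
scene 0.05 R-B: [45, 45, 45, 45, 44, 44, 44, 43, 43, 44, 44, 43, 42, 43, 43, 42, 41, 41, 41, 40, 39, 39, 38, 38, 37, 36, 35, 35, 35, 34]
0 [[538.0, 218.0], [692.0, 203.0]]
0.05 [[539.0, 228.0], [693.0, 213.0]]
0.1 [[539.0, 238.0], [694.0, 223.0]]
```

View pics/d7.png

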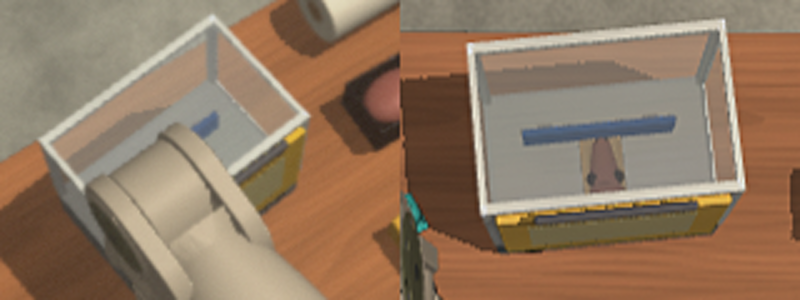

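The handle lies at rows ~215→203, matching the shut prediction (218→203). The skull sits against the bar, and the arm is clear.

```bash
python3 -c "
from workcell import job; print(job.hand_in())"
```

```text
the job is handed in; nothing more can be done
None
```

The raw skull is in the cabinet, nose first against the backstop, the door is shut, and I handed the job in at about 25 s of the 72 s allowed. The hand-in gives no verdict.

- **Door down:** I pulled it by the handle until it hit its end stop, where the reaction was about 17 N.
- **Skull:** I set it on the ledge and pushed it in with closed, tilted fingers. The push force stepped from about 2 N to 6.7 N and the arm stopped. That is below the roughly 10 N at which the backstop yields.
- **Backstop:** its edges were at the same place in both fixed cameras before and after contact. The board ran straight into the bar with no visible gap, and looked the same after release and after the door was shut (top camera).
- **Door shut:** I pressed it to its stop, where the reaction was about 21 N. In the last top view the handle lies where a fully shut door would put it.
- **Arm and bystanders:** the arm ended clear of everything. I never moved near the finished skull, glass or tub, but I took no final measurement of their positions.

Three things did not go to plan:
- My first move calls were refused for missing keys, before anything moved.
- A first 45° tool tilt ran into a joint limit, so I used about 27°.
- My early camera estimates of the backstop's depth ranged from 119 to 132 mm, so I relied on the contact force instead.

In the last scene picture the arm hid part of the cabinet, so the final skull check rests on the top camera alone.

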